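# Index the plate shuttle under the dispensing head

## Task

Bring the well plate under the dispensing head for its next columns: pull up the black plunger knob of the plate shuttle, slide the carriage from the load slot to the station where the knob stands opposite the green flag, let the pin spring fully home into that station's hole, and let go. The flags mark the holes only roughly, so feel for the hole; do not force the carriage against the pin, keep the plate lying in its nest, and leave the things beside the shuttle where they are.

Things in the scene. Friction and masses are not known exactly. Their poses are not given: they have to be found in the camera images.
- shuttle: fixed base of the plate shuttle: grey aluminium plate 110 x 392 x 10 mm on the bench, with two steel rails, end stops and a white dispensing head (88 mm high, from 194 to 238 mm along y) over the plate's path. Origin at bench height below the load slot's nominal middle; y runs along the rails from the load slot to the stations, x across them and away from the robot, z up.
- bar_nominal (a point): point of the base, 20 mm above the bench, at the top of the steel index bar (26 mm wide, 10 thick, between the rails). Nominally here is the middle of its load slot, 31 mm long along y; three 10 mm holes for the 8 mm pin lie +45, +81 and +117 mm from it along y. The bar is adjustable, screwed down through slots: the whole row sits up to 10 mm off nominal along y, unmeasured: feel for it.
- carriage (a joint): position of the blue sliding carriage along the base's +y (m): 0 at the start (pin in the load slot), travel -0.010 to +0.132. It weighs about 0.7 kg and stays where it is left. Pushing it by the knob takes about 1 to 2 N with the pin clear, 2 to 5 N with the pin riding on the bar. With the pin down in the bar it has only the play in the slot (up to 21 mm) or hole (1 mm either way).
- plunger (a joint): lift of the plunger (m): 0 = pin fully home in a hole or slot, 0.008 = pin tip on top of the bar (riding on it), above 0.0085 = pin clear of the bar, 0.013 = upper stop. A damped spring presses it down with 4 N at 0 and about 7 N at the upper stop; let go, it sinks home in about 0.2 s.
- knob (a point): centre of the black upright plunger knob on the carriage, 25 mm across, gripping surface from 10 mm below to 11 mm above this point; 75 mm above the bench at lift 0, it rises with the plunger and travels with the carriage; the pin is straight below it. Axes as the base's. A collar 19 mm across ends 21 mm below this point; all else within 70 mm is under 46 mm high.
- flag_green: fixed bright green clip-on flag, 16 mm wide, on the base's front (robot-side) edge. Origin at bench height on that edge; y axis as the base's. It sits at the nominal y of one of the three holes (+45, +81 or +117 mm); the true hole lies within 10 mm of it along y. Yellow and red flags mark the other two.
- nest (a point): middle of the nest floor on the carriage, 28 mm above the bench, 135 mm to +y of the knob; axes as the base's.
- plate_a: white 96-well plate 85 x 128 x 14 mm lying loose in the nest between corner lips 7 mm high with 1.5 mm play; its top is 42 mm above the bench. Origin at the centre of its underside.
- index_pin: steel pin of the plunger, 8 mm across with a 1 mm reduced tip, upright below the knob. Origin on its axis 12 mm below the tip, at bench height at lift 0. With the knob free to sink, the riding pin drops into a hole by itself when pushed over it at 20 mm/s or less; the carriage then stops dead. More than 16 N between pin and bar, as from pushing on or arriving fast, strains it.
- tip_box_b: bystander: closed green tip box 89 x 122 x 67 mm to the right of the shuttle; origin at the centre of its underside.
- timer: bystander: bench timer 22 x 66 x 58 mm standing on edge to the right of the shuttle; origin at the centre of its underside.
- plate_b: bystander: white 96-well plate 85 x 128 x 14 mm on the bench at the right; origin at the centre of its underside.
There are look-alikes about, which are no part of the job. Leave any orange look-alike of the plate_a alone.

How it is judged:
On the way:
1. the plunger has been pulled up until its pin is clear of the index bar (value of joint plunger above 0.0085 m), for 0.1 s.
At the end, for the whole second after the job is handed in: the pin is fully home (plunger lift below 2 mm) in the hole of the green station (knob within 14 mm of the green flag along the rail), the carriage is at rest, and the well plate still lies flat in its nest (within 6 mm of its middle and not raised by more than 4 mm) (value of joint plunger below 0.002 m and y of knob in the frame of flag_green between -0.014 and 0.014 m and velocity of joint carriage between -0.005 and 0.005 m/s and x of plate_a in the frame of nest between -0.006 and 0.006 m and y of plate_a in the frame of nest between -0.006 and 0.006 m and z of plate_a in the frame of nest between -0.003 and 0.004 m and angle between plate_a's own z axis and vertical below 0.06 rad); the robot touches nothing.
It fails at once if the pin is strained: more than 16 N between the pin and the index bar (contact force between index_pin and anything else above 16 N).
It fails at once if the well plate tips or is lifted out of its nest (angle between plate_a's own z axis and vertical above 0.15 rad or z of plate_a in the frame of nest above 0.008 m).
It fails at once if a bystander (tip box, timer or plate on the bench) is shifted by more than 15 mm (distance of any of tip_box_b, timer, plate_b from where it was at the start of the episode above 0.015 m).
It also fails if it takes over 48 s, if anything falls off the work surface, if the arm or the gripper's body presses on something with over 40 N, if the wrist force passes 120 N, or if a joint passes its speed limit or range.

## Robot

A 7-joint arm with a two-finger parallel gripper is mounted at the origin on a cart in front of the work surface, level with it; the furniture and walls round the work are solid. World frame = base frame: x ahead of the robot, y to its left, z up, the work surface at z = 0. Lengths are in m, angles in rad, forces in N, time in s.
With the tool pointing down it reaches from about 0.425 to 0.95 m from the base axis. Payload 4.7 kg.
Tool frame: the origin (TCP) lies on the centre line of the jaws, within the pads' length; the fingertips stand 17 mm ahead of it and the grasp point (between the pads) lies 2 mm behind it (env.finger_overhang is the distance from the TCP to the fingertips, in m); z points along the fingers, y is the line along which they close (so a half turn about z gives the same grasp; the last joint's range is limited). The gripper opens to 85 mm and grips with 20 to 120 N. Pads are 22 mm wide; open, the fingers measure 114 mm over their backs; the gripper's body (76 mm by 85 mm) begins 54 mm behind the grasp point. The pads swing forward as they close: fully open they stand 13 mm farther back than shut.
Start: joints at [-1.153, 0.469, -0.049, 1.532, 0.024, 1.141, -0.082], TCP at [0.292, 0.609, 0.248] pointing down, gripper open.
Joint ranges: [-2.59, 2.59], [-0.33, 1.99], [-1.39, 1.29], [0.1, 2.45], [-1.04, 4.18], [0.21, 1.99], [-2.66, 2.66]. Speed limits (rad/s): [2.57, 2.57, 3.14, 3.14, 3.14, 3.14, 3.14].

## Interface

Orientations are given as a unit quaternion [x, y, z, w].
In Python, from workcell import env, viewer, ticket gives the robot as it stands.
- The arm moves only by the tool apply_moves, never from a script. Its arguments are lists of equal length, an entry for each row: "dp": the shift along the tool's x, y, z in mm, a list of three; "turn": the turn, a rotation vector about the tool's x, y, z in rad, a list of three; "gripper": the opening, from 0 (shut) to 1 (fully open). In form: {"dp": [[dx, dy, dz], ...], "turn": [[rx, ry, rz], ...], "gripper": [gripper, ...]}. A call has 1 to 5 rows; each row is the pose to reach, as a shift and turn from the pose commanded when the call began, along the tool's axes at that moment; what a row does not reach only later rows make up. A row lasts 1/12 s, in which the tool goes at most 41.7 mm and 7.16 degrees, less where a joint would pass 70% of its speed; a pose out of reach is approached as far as the arm can. A call with a gripper value outside its range is refused whole. The fingers move at their own pace and stop on an object; "grip_force" is the grip in N (left out, the last holds). Time passes only in rows, so rows that repeat a pose let the fingers close. It gives the time, the measured TCP pose, the force, the opening and the grip force at its end, in the units of the state.
- env.read_state(): the state, without advancing time (a new reading comes with each control period).
- viewer.snapshot(name): name is "scene" or "top" or "wrist"; returns a dict with "image" (384x512x3 uint8, red, green, blue), "K" (3x3 intrinsics, pixels), "k1" (the pictures are not rectified: a ray, as slopes to the right and down, at radius r is drawn at 1 + k1 r^2 times it, then the intrinsics apply), "T" (4x4, takes a point from camera to world coordinates). Camera axes: x right, y up, looking along -z (the intrinsics and any distortion apply to the point x, -y, -z); pixel columns grow to the right and rows downward; lengths in m; the calibration is good to about 2 mm. A picture is of the moment at which its call begins. There is no depth.
- ticket.close_job(): hands the job in; it is judged then, once.
The state is a dict: "time": time; "joint_pos": joint angles; "dq": joint speeds; "effort": joint torques, N m; "ee_pos": TCP position; "orientation": TCP orientation; "wrist_force": force on the tool from outside, world axes, zero at the start; "moment": the same for the moment, N m; "width": finger opening in m; "grasp_force": force on a finger pad.
Only numpy, scipy, OpenCV 4.12 (cv2) and the standard library are available. Lean on these libraries where they do the work, as an engineer would, in place of code of your own. Each camera call takes 0.05 s, during which the arm holds its last target. There are 200 camera calls.

## Working session

There is one attempt and no reset: what is moved stays moved. The work goes in short steps, Python scripts to look and compute and a tool call to move; the robot and the scene stay as the last step left them, time stands still between calls to the robot, and variables do not carry over. Pictures are saved under pics/ and viewed, at most 10 in all, crops included, and the job is handed in when it is done.

Besides the shell and the picture viewer there is one more tool, called after "Call:" as a command line: name --argument value ..., lists and objects as JSON in quotes. apply_moves: Moves the arm, as the interface text tells. Its arguments: {"type":"object","properties":{"dp":{"type":"array"},"turn":{"type":"array"},"gripper":{"type":"array"},"grip_force":{"type":"number"}},"required":["dp","turn","gripper"]}

```bash
mkdir -p pics; cat > h.py <<'E'
from workcell import env, viewer, ticket
import numpy as np, cv2, pickle
def snap(n,f):
    s=viewer.snapshot(n); pickle.dump(s,open(f'pics/{f}.pkl','wb')); cv2.imwrite(f'pics/{f}.png',s['image'][:,:,::-1]); return s
def load(f): return pickle.load(open(f'pics/{f}.pkl','rb'))
def ray(s,u,v):
    k=s['k1']; K=s['K']; d=np.array([(u-K[0,2])/K[0,0],(v-K[1,2])/K[1,1]]); p=d.copy()
    for _ in range(20): p=d/(1+k*(p@p))
    return s['T'][:3,3], s['T'][:3,:3]@np.array([p[0],-p[1],-1])
def atz(s,u,v,z):
    o,d=ray(s,u,v); return o+d*(z-o[2])/d[2]
def proj(s,P):
    T=s['T']; c=T[:3,:3].T@(np.array(P)-T[:3,3]); p=np.array([c[0],-c[1]])/-c[2]; p=p*(1+s['k1']*(p@p))
    return s['K'][0,0]*p[0]+s['K'][0,2], s['K'][1,1]*p[1]+s['K'][1,2]
E
python3 - <<'E'
from h import *
a=snap('scene','s0')['image'];b=snap('top','t0')['image']
c=np.vstack([a,b])[:,:,::-1]
cv2.imwrite('pics/both.png',cv2.resize(np.hstack([a,b])[:,:,::-1],(800,300)))
print(env.read_state(),viewer.snapshot('top')['k1'])
E
```

```text
{'time': 0.1, 'joint_pos': array([-1.15292233,  0.46940533, -0.04861107,  1.53356954,  0.02409333,
        1.14097704, -0.08229761]), 'dq': array([ 3.85292571e-04, -2.00936344e-03, -1.85382738e-03, -3.20435094e-03,
       -2.97268329e-04, -4.93066361e-05, -2.61572659e-04]), 'effort': array([ 1.23292633e-03, -5.11515999e+01, -4.68821288e-02, -2.38393289e+01,
        1.07656667e-02,  4.34236674e-03, -8.90373375e-07]), 'ee_pos': array([0.29140503, 0.60831871, 0.24733843]), 'orientation': array([ 2.21512726e-01,  9.75157077e-01, -8.69882773e-04, -1.73521589e-04]), 'wrist_force': array([ 0.49675318, -1.31513409, -0.81890172]), 'moment': array([-0.04395353, -0.03145383, -0.04549596]), 'grasp_force': 0.0, 'width': 0.08591972074401416} -0.028108492588952576
```

View pics/s0.png

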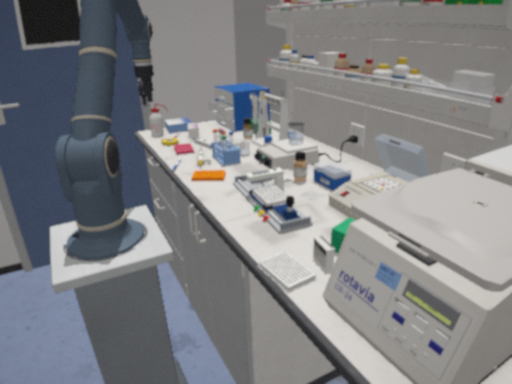

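View pics/t0.png

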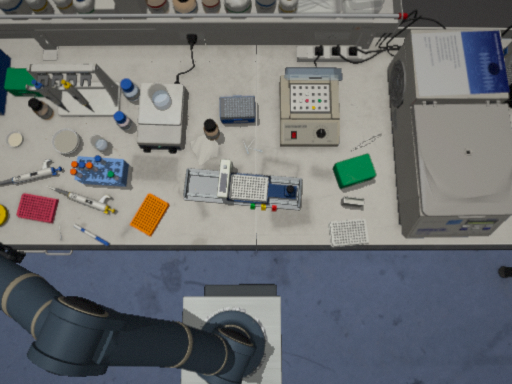

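The knob is at about (290,190) in the top view. The flags are green (252,207), yellow (263,208) and red (274,208), and the orange look-alike plate is at (150,213). I'll confirm them in an enlarged crop.

```bash
python3 - <<'E'
from h import *
a=load('t0')['image'][150:220,175:310,::-1]
cv2.imwrite('pics/c1.png',cv2.resize(a,None,fx=5.9,fy=5.9,interpolation=cv2.INTER_CUBIC))
s=load('t0')
print(s['T'].round(3),s['K'])
im=s['image'].astype(int)
hsv=cv2.cvtColor(s['image'],cv2.COLOR_RGB2HSV)
for n,lo,hi in (('g',45,75),('y',22,35),('r',0,8)):
    m=(hsv[...,0]>=lo)&(hsv[...,0]<=hi)&(hsv[...,1]>130)&(hsv[...,2]>90); m[:200]=0;m[214:]=0;m[:,:240]=0;m[:,285:]=0
    v,u=np.nonzero(m); print(n,len(u),u.mean(),v.mean(), atz(s,u.mean(),v.mean(),0.02))
E
```

```text
[[-0.00e+00  9.83e-01 -1.82e-01  2.25e-01]
 [-1.00e+00  1.00e-03  4.00e-03 -8.50e-02]
 [ 4.00e-03  1.82e-01  9.83e-01  1.47e+00]
 [ 0.00e+00  0.00e+00  0.00e+00  1.00e+00]] [[440.59520754   0.         258.42648343]
 [  0.         440.59520754 191.2660877 ]
 [  0.           0.           1.        ]]
g 20 252.35 205.35 [ 0.4453284 -0.0696632  0.02     ]
y 28 262.85714285714283 206.5 [ 0.44147656 -0.10461564  0.02      ]
r 24 273.7083333333333 207.70833333333334 [ 0.43743044 -0.14068524  0.02      ]
```

View pics/c1.png

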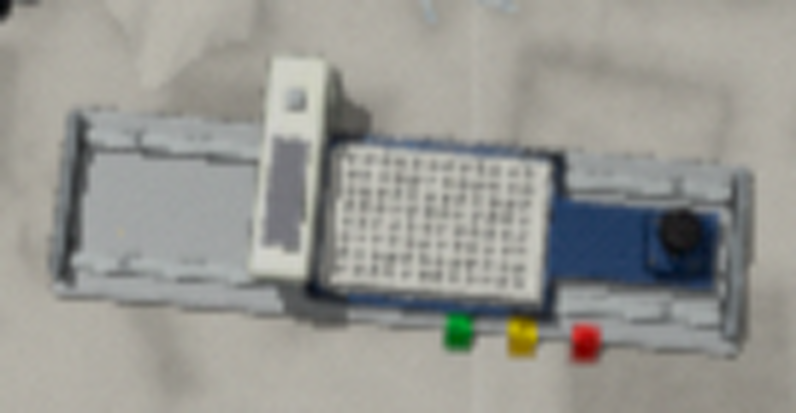

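```bash
python3 - <<'E'
from h import *
s=load('t0')
f=lambda x,y,z: atz(s,175-.5+(x+.5)/5.9,150-.5+(y+.5)/5.9,z)
k=f(681,224,.080); print('knob',k)
L=f(57,297,.01);R=f(740,352,.01);print(L,R,np.arctan2(L[0]-R[0],L[1]-R[1]))
G=f(459,345,.0);r=f(585,356,0);print(G,r,np.arctan2(G[0]-r[0],G[1]-r[1]))
th=np.arctan2(L[0]-R[0],L[1]-R[1]); d=np.array([np.sin(th),np.cos(th)])
print('flag along',(G[:2]-k[:2])@d,(r[:2]-k[:2])@d)
s2=snap('scene','s1'); print(proj(s2,k))
c=s2['image'][180:240,220:320,::-1]; cv2.imwrite('pics/c2.png',cv2.resize(c,None,fx=8,fy=8,interpolation=cv2.INTER_CUBIC))
E
```

```text
knob [ 0.49411475 -0.19119612  0.08      ]
[0.46513431 0.15920747 0.01      ] [ 0.43371937 -0.22908309  0.01      ] 0.08072991382932698
[ 0.43913391 -0.06958389  0.        ] [ 0.43282091 -0.14150787  0.        ] 0.08754894151116059
flag along 0.1167823742875878 0.044583555949061535
(np.float64(291.3689351166268), np.float64(198.63251470955194))
```

View pics/c2.png

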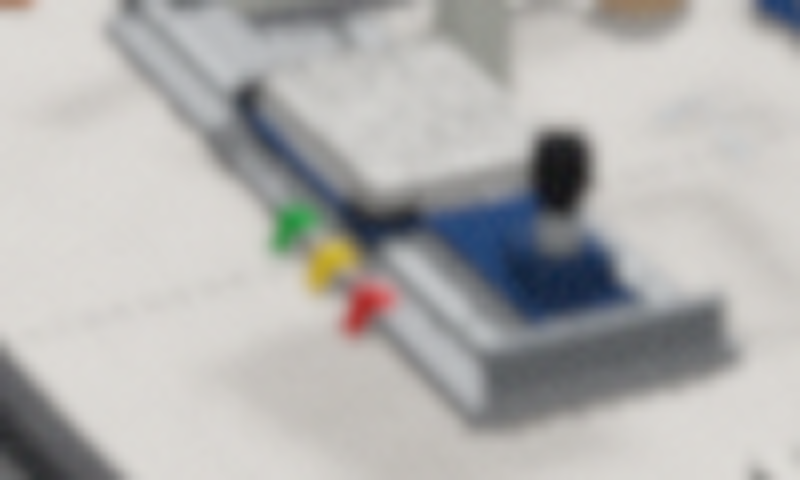

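Both views agree: the knob is at world (0.494, −0.191). Green is the farthest flag, 117 mm along, with the rail yaw about −0.082. I'll move there now.

Call:
apply_moves --dp '[[-40,-14,0],[-80,-28,0],[-120,-42,0],[-160,-56,0],[-200,-70,0]]' --turn '[[0,0,-0.075],[0,0,-0.15],[0,0,-0.225],[0,0,-0.3],[0,0,-0.365]]' --gripper '[1,1,1,1,1]'

```text
time: 0.62
ee_pos: [0.4403, 0.4601, 0.2482]
orientation: [0.039, 0.999, -0.0, -0.0]
wrist_force: [1.0, 0.4, -0.1]
width: 0.0855
grasp_force: 0.0
```

```bash
cat >> h.py <<'E'
from scipy.spatial.transform import Rotation as Rn
def to(P):
    st=env.read_state(); R=Rn.from_quat(st['orientation']).as_matrix()
    print(st['time'],st['ee_pos'].round(4),'yaxis',R[:,1].round(4),'zaxis',R[:,2].round(4),'F',st['wrist_force'].round(2),'w',round(st['width'],4)); print('dp mm',(R.T@(np.array(P)-st['ee_pos'])*1e3).round(1))
E
python3 -c "
from h import *; to([.494,-.191,.18])"
```

```text
0.6167 [0.4403 0.4601 0.2482] yaxis [ 7.78e-02  9.97e-01 -1.00e-04] zaxis [-1.e-04 -1.e-04 -1.e+00] F [ 1.02  0.4  -0.13] w 0.0855
dp mm [-104.3 -645.    68.3]
```

Call:
apply_moves --dp '[[-10,-40,0],[-20,-80,0],[-30,-120,0],[-40,-160,0],[-50,-200,0]]' --turn '[[0,0,0],[0,0,0],[0,0,0],[0,0,0],[0,0,0]]' --gripper '[1,1,1,1,1]'

```text
time: 1.03
ee_pos: [0.4726, 0.2562, 0.2482]
orientation: [0.041, 0.999, 0.0, -0.0]
wrist_force: [0.7, -0.2, -0.1]
width: 0.0851
grasp_force: 0.0
```

Call:
apply_moves --dp '[[-10,-40,0],[-20,-80,0],[-30,-120,0],[-40,-160,0],[-50,-200,0]]' --turn '[[0,0,0],[0,0,0],[0,0,0],[0,0,0],[0,0,0]]' --gripper '[1,1,1,1,1]'

```text
time: 1.45
ee_pos: [0.506, 0.0529, 0.2484]
orientation: [0.041, 0.999, 0.0, 0.0]
wrist_force: [1.0, 0.1, 0.2]
width: 0.0854
grasp_force: 0.0
```

Call:
apply_moves --dp '[[-2,-40,0],[-4,-80,0],[-4,-120,0],[-4,-160,0],[-4,-180,0]]' --turn '[[0,0,0],[0,0,0],[0,0,0],[0,0,0],[0,0,0]]' --gripper '[1,1,1,1,1]'

```text
time: 1.87
ee_pos: [0.4942, -0.1304, 0.2485]
orientation: [0.044, 0.999, -0.001, 0.0]
wrist_force: [0.8, -0.7, -0.0]
width: 0.0853
grasp_force: 0.0
```

```bash
python3 -c "
from h import *; to([.494,-.191,.18]); s=snap('wrist','w1'); print(proj(s,[.494,-.191,.086]),s['T'].round(3))"
```

```text
1.8667 [ 0.4942 -0.1304  0.2485] yaxis [ 0.0882  0.9961 -0.0021] zaxis [ 0.     -0.0021 -1.    ] F [ 0.84 -0.65 -0.02] w 0.0853
dp mm [ -5.2 -60.2  68.6]
(np.float64(186.91199693475048), np.float64(186.55630782365395)) [[ 0.088 -0.941 -0.326  0.41 ]
 [ 0.996  0.082  0.03  -0.123]
 [-0.002 -0.327  0.945  0.375]
 [ 0.     0.     0.     1.   ]]
```

View pics/w1.png

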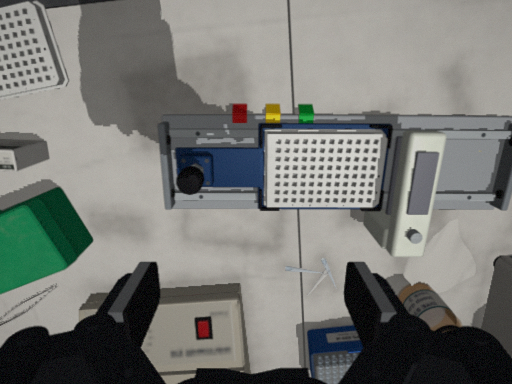

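The wrist view shows the knob top at about (190,180), red (240,113), yellow (273,112) and green (306,112). I'll refine the estimate from these.

```bash
python3 - <<'E'
from h import *
s=load('w1'); im=s['image']
g=im[160:200,165:215].max(2)<45
v,u=np.nonzero(g); print(u.min()+165,u.max()+165,v.min()+160,v.max()+160,len(u))
k=atz(s,190.5,180,.086);print(k)
a=atz(s,240,113,.02);b=atz(s,306,112,.02);print(a,b,np.arctan2(b[0]-a[0],b[1]-a[1]))
a=atz(s,167,209,.01);b=atz(s,512,208,.01);print(np.arctan2(b[0]-a[0],b[1]-a[1]))
E
```

```text
171 212 160 197 681
[ 0.48804046 -0.18675163  0.086     ]
[ 0.43765651 -0.13838118  0.02      ] [ 0.4426767  -0.06893351  0.02      ] 0.07216184305787003
0.08441194114828048
```

```bash
python3 - <<'E'
from h import *
s=load('w1'); P=np.array([.489,-.1875])
c=cv2.resize(s['image'][155:205,160:220,::-1],None,fx=10,fy=10,interpolation=cv2.INTER_CUBIC)
t=np.linspace(0,2*np.pi,60)
for z,col in((.086,(0,255,0)),(.065,(0,255,255))):
    q=[proj(s,[P[0]+.0125*np.cos(x),P[1]+.0125*np.sin(x),z]) for x in t]
    cv2.polylines(c,[np.int32([((u-160+.5)*10,(v-155+.5)*10) for u,v in q])],True,col,1)
cv2.imwrite('pics/c3.png',c)
E
```

```text
(no output)
```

View pics/c3.png

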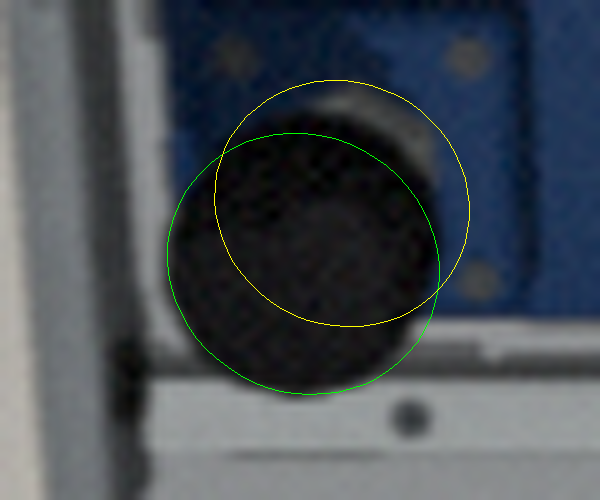

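The fit is good, with the knob at (0.489, −0.1875). I'll move above it.

```bash
python3 -c "
from h import *; to([.489,-.1875,.073])"
```

```text
1.9167 [ 0.4939 -0.1332  0.2485] yaxis [ 0.0923  0.9957 -0.0037] zaxis [ 1.0e-04 -3.7e-03 -1.0e+00] F [-0.85 -2.89  0.09] w 0.0852
dp mm [-1.000e-01 -5.390e+01  1.757e+02]
```

Call:
apply_moves --dp '[[0,-25,30],[0,-46,60],[0,-46,90],[0,-46,100],[0,-46,100]]' --turn '[[0,0,0.004],[0,0,0.008],[0,0,0.008],[0,0,0.008],[0,0,0.008]]' --gripper '[1,1,1,1,1]'

```text
time: 2.33
ee_pos: [0.49, -0.1695, 0.1458]
orientation: [0.045, 0.999, 0.001, -0.003]
wrist_force: [-0.9, -0.7, 0.2]
width: 0.0855
grasp_force: 0.0
```

```bash
python3 -c "
from h import *; to([.489,-.1875,.073])"
```

```text
2.3333 [ 0.49   -0.1695  0.1458] yaxis [0.0892 0.996  0.0013] zaxis [-0.006   0.0018 -1.    ] F [-0.88 -0.66  0.2 ] w 0.0855
dp mm [ -1.1 -18.1  72.8]
```

Call:
apply_moves --dp '[[0,-16,0],[-1,-18,10],[-1,-18,40],[-1,-18,60],[-1,-18,60]]' --turn '[[0,0,0.0],[0,0,0.0],[0,0,0.0],[0,0,0.0],[0,0,0.0]]' --gripper '[1,1,1,1,1]'

```text
time: 2.75
ee_pos: [0.4896, -0.1868, 0.0858]
orientation: [0.044, 0.999, 0.001, -0.003]
wrist_force: [-0.4, 0.0, -0.7]
width: 0.0854
grasp_force: 0.0
```

Call:
apply_moves --dp '[[0,0,6],[0,0,12],[0,0,12]]' --turn '[[0,0,0.0],[0,0,0.0],[0,0,0.0]]' --gripper '[0.7,0.5,0.45]'

```text
time: 3.0
ee_pos: [0.4916, -0.1883, 0.0765]
orientation: [0.045, 0.999, 0.0, 0.0]
wrist_force: [-0.3, 0.2, -0.8]
width: 0.0513
grasp_force: 0.0
```

```bash
python3 -c "
from h import *; to([.489,-.1875,.073]); snap('wrist','w2')
s=load('w2');print(proj(s,[.489,-.1875,.086]))
cv2.imwrite('pics/c4.png',s['image'][:,:,::-1])"
```

```text
3.0 [ 0.4916 -0.1883  0.0765] yaxis [8.91e-02 9.96e-01 2.00e-04] zaxis [ 7.e-04  1.e-04 -1.e+00] F [-0.28  0.16 -0.8 ] w 0.0513
dp mm [2.7 0.6 3.5]
(np.float64(253.4237805179497), np.float64(290.72254233102774))
```

View pics/c4.png

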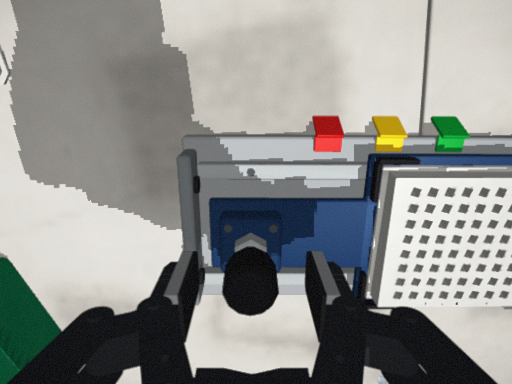

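The knob (222–279, centre 250) sits between the open fingers (200 and 307), so it is about 1 mm off centre. I'll nudge and close gradually.

Call:
apply_moves --dp '[[1,-1,2],[2,-1,2],[2,-1,2],[2,-1,2],[2,-1,2]]' --turn '[[0,0,0],[0,0,0],[0,0,0],[0,0,0],[0,0,0]]' --gripper '[0.42,0.38,0.36,0.34,0.33]' --grip_force 20

```text
time: 3.47
ee_pos: [0.4892, -0.1896, 0.0745]
orientation: [0.045, 0.999, -0.0, 0.0]
wrist_force: [-0.4, 0.1, -0.2]
width: 0.0284
grasp_force: 0.0
```

Call:
apply_moves --dp '[[0,0,0],[0,0,0],[0,0,0]]' --turn '[[0,0,0],[0,0,0],[0,0,0]]' --gripper '[0.32,0.31,0.3]'

```text
time: 3.72
ee_pos: [0.4891, -0.1894, 0.0743]
orientation: [0.045, 0.999, 0.0, 0.0]
wrist_force: [-0.7, -0.7, 0.5]
width: 0.0255
grasp_force: 0.1
```

Call:
apply_moves --dp '[[0,0,0],[0,0,0],[0,0,0],[0,0,0]]' --turn '[[0,0,0],[0,0,0],[0,0,0],[0,0,0]]' --gripper '[0.29,0.28,0.25,0.22]' --grip_force 35

```text
time: 4.05
ee_pos: [0.4891, -0.1894, 0.0744]
orientation: [0.045, 0.999, 0.0, 0.0]
wrist_force: [-0.7, 0.9, 2.1]
width: 0.0239
grasp_force: 34.2
```

Call:
apply_moves --dp '[[0,0,-3],[0,0,-6],[0,0,-9],[0,0,-11],[0,0,-11.5]]' --turn '[[0,0,0],[0,0,0],[0,0,0],[0,0,0],[0,0,0]]' --gripper '[0.22,0.22,0.22,0.22,0.22]'

```text
time: 4.47
ee_pos: [0.489, -0.1894, 0.0858]
orientation: [0.045, 0.999, 0.0, -0.0]
wrist_force: [2.4, -0.2, -6.7]
width: 0.0237
grasp_force: 34.8
```

Call:
apply_moves --dp '[[0,0,0],[0,0,0]]' --turn '[[0,0,0],[0,0,0]]' --gripper '[0.22,0.22]'

```text
time: 4.63
ee_pos: [0.489, -0.1894, 0.0858]
orientation: [0.045, 0.999, 0.0, -0.0]
wrist_force: [1.9, 0.3, -6.7]
width: 0.0241
grasp_force: 34.8
```

Call:
apply_moves --dp '[[0,2,0],[0,6,0],[0,12,0],[0,19,0],[0,26,0]]' --turn '[[0,0,0],[0,0,0],[0,0,0],[0,0,0],[0,0,0]]' --gripper '[0.22,0.22,0.22,0.22,0.22]'

```text
time: 5.05
ee_pos: [0.4913, -0.1637, 0.0858]
orientation: [0.045, 0.999, -0.0, 0.0]
wrist_force: [1.3, -3.4, -7.1]
width: 0.0238
grasp_force: 34.8
```

Call:
apply_moves --dp '[[0,7,0],[0,14,0],[0.2,21,0],[0.2,28,0],[0.2,35,0]]' --turn '[[0,0,0],[0,0,0],[0,0,0],[0,0,0],[0,0,0]]' --gripper '[0.22,0.22,0.22,0.22,0.22]'

```text
time: 5.47
ee_pos: [0.4945, -0.1279, 0.0858]
orientation: [0.045, 0.999, -0.0, 0.0]
wrist_force: [2.3, -4.9, -6.7]
width: 0.0238
grasp_force: 34.8
```

Call:
apply_moves --dp '[[0,7,0],[0,14,0],[0.2,21,0],[0.2,27,0],[0.2,31,0]]' --turn '[[0,0,0],[0,0,0],[0,0,0],[0,0,0],[0,0,0]]' --gripper '[0.22,0.22,0.22,0.22,0.22]'

```text
time: 5.88
ee_pos: [0.4973, -0.0965, 0.0859]
orientation: [0.044, 0.999, 0.0, 0.0]
wrist_force: [3.4, -2.5, -6.5]
width: 0.0236
grasp_force: 34.8
```

Call:
apply_moves --dp '[[0,3,0],[0,5,0],[0,6,0],[0,6,0],[0,6,0]]' --turn '[[0,0,0],[0,0,0],[0,0,0],[0,0,0],[0,0,0]]' --gripper '[0.22,0.22,0.22,0.22,0.22]'

```text
time: 6.3
ee_pos: [0.4978, -0.0912, 0.0859]
orientation: [0.045, 0.999, 0.0, 0.0]
wrist_force: [5.3, 1.1, -6.8]
width: 0.0242
grasp_force: 34.8
```

Carriage is at about 98.6 mm, before the green hole's range. I'll lower the pin onto the bar, then open the jaws slightly.

Call:
apply_moves --dp '[[-0.3,0,1],[-0.6,0,2],[-0.6,0,3],[-0.6,0,3.4],[-0.6,0,3.4]]' --turn '[[0,0,0],[0,0,0],[0,0,0],[0,0,0],[0,0,0]]' --gripper '[0.22,0.22,0.22,0.22,0.22]'

```text
time: 6.72
ee_pos: [0.4978, -0.0918, 0.0825]
orientation: [0.045, 0.999, 0.0, -0.0]
wrist_force: [1.6, 1.1, -3.2]
width: 0.0239
grasp_force: 35.2
```

Call:
apply_moves --dp '[[0,0,0],[0,0,0],[0,0,1],[0,0,2],[0,0,3]]' --turn '[[0,0,0],[0,0,0],[0,0,0],[0,0,0],[0,0,0]]' --gripper '[0.3,0.34,0.34,0.34,0.34]'

```text
time: 7.13
ee_pos: [0.4977, -0.092, 0.0793]
orientation: [0.045, 0.999, 0.0, -0.0]
wrist_force: [0.2, 0.3, -0.6]
width: 0.029
grasp_force: 0.0
```

```bash
python3 -c "
from h import *; to([.489,-.1875,.073]); snap('wrist','w3')
s=load('w3')
cv2.imwrite('pics/c5.png',s['image'][:,:,::-1])"
```

```text
7.1333 [ 0.4977 -0.092   0.0793] yaxis [0.0899 0.9959 0.    ] zaxis [-4.e-04  1.e-04 -1.e+00] F [ 0.25  0.34 -0.57] w 0.029
dp mm [  0.1 -95.9   6.3]
```

View pics/c5.png

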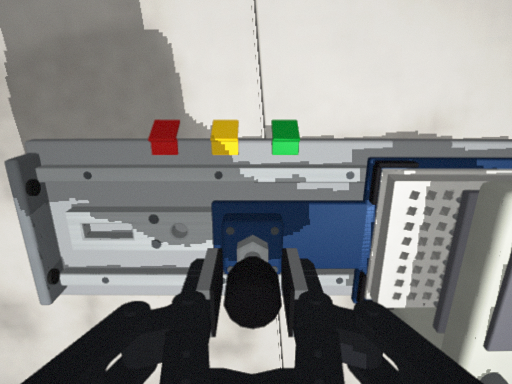

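The view shows the load slot (82–133, 231) and the first hole (180,230) exposed, so I can compute the expected green hole from them.

```bash
python3 - <<'E'
from h import *
s=load('w3'); d=np.array([.085,.9964])
n=lambda p:p[:2]@d
h=n(atz(s,180,230,.020)); sl=n(atz(s,108,232,.020)); 
fr=n(atz(s,165,136,.012)); fg=n(atz(s,286,135,.012)); tcp=n(env.read_state()['ee_pos'])
print('hole1',h,'slot mid',sl,'red',fr,'green',fg,'tcp',tcp,'green hole ahead of knob mm',1e3*(h+.072-tcp),1e3*(sl+.117-tcp))
E
```

```text
hole1 -0.09413829687009373 slot mid -0.13948331328323688 red -0.10035154285632407 green -0.029020400296505322 tcp -0.049302908388455316 green hole ahead of knob mm 27.164611518361582 26.819595105218447
```

Call:
apply_moves --dp '[[0,1.4,0],[0,2.8,0],[0,4.2,0],[0,5.6,0],[0,7,0]]' --turn '[[0,0,0],[0,0,0],[0,0,0],[0,0,0],[0,0,0]]' --gripper '[0.34,0.34,0.34,0.34,0.34]'

```text
time: 7.6
ee_pos: [0.4984, -0.0858, 0.0793]
orientation: [0.045, 0.999, -0.0, -0.0]
wrist_force: [-0.9, -4.1, -1.1]
width: 0.0293
grasp_force: 2.2
```

Call:
apply_moves --dp '[[0,1.4,0],[0,2.8,0],[0,4.2,0],[0,5.6,0],[0,7,0]]' --turn '[[0,0,0],[0,0,0],[0,0,0],[0,0,0],[0,0,0]]' --gripper '[0.34,0.34,0.34,0.34,0.34]'

```text
time: 8.02
ee_pos: [0.4992, -0.0778, 0.0793]
orientation: [0.045, 0.999, 0.0, -0.0]
wrist_force: [-0.1, -4.0, -0.8]
width: 0.0289
grasp_force: 2.1
```

Call:
apply_moves --dp '[[0,1.2,0],[0,2.4,0],[0,3.6,0],[0,4.8,0]]' --turn '[[0,0,0],[0,0,0],[0,0,0],[0,0,0]]' --gripper '[0.34,0.34,0.34,0.34]'

```text
time: 8.35
ee_pos: [0.4996, -0.073, 0.0793]
orientation: [0.045, 0.999, 0.0, -0.0]
wrist_force: [-1.3, -4.1, -0.4]
width: 0.0288
grasp_force: 2.0
```

Call:
apply_moves --dp '[[0,1.2,0],[0,2.4,0],[0,3.6,0],[0,4.5,0]]' --turn '[[0,0,0],[0,0,0],[0,0,0],[0,0,0]]' --gripper '[0.34,0.34,0.34,0.34]'

```text
time: 8.68
ee_pos: [0.5, -0.0684, 0.0793]
orientation: [0.045, 0.999, 0.0, -0.0]
wrist_force: [-1.3, -3.7, -1.8]
width: 0.029
grasp_force: 1.8
```

Call:
apply_moves --dp '[[0,1,0],[0,2,0]]' --turn '[[0,0,0],[0,0,0]]' --gripper '[0.34,0.34]'

```text
time: 8.85
ee_pos: [0.5002, -0.0664, 0.0793]
orientation: [0.045, 0.999, 0.0, -0.0]
wrist_force: [-0.6, -3.3, -2.4]
width: 0.0292
grasp_force: 1.5
```

Call:
apply_moves --dp '[[0,0.8,0],[0,1.6,0]]' --turn '[[0,0,0],[0,0,0]]' --gripper '[0.34,0.34]'

```text
time: 9.02
ee_pos: [0.5004, -0.0646, 0.0793]
orientation: [0.045, 0.999, 0.0, -0.0]
wrist_force: [-0.7, -2.2, -1.6]
width: 0.0289
grasp_force: 1.1
```

Call:
apply_moves --dp '[[0,0.8,0]]' --turn '[[0,0,0]]' --gripper '[0.34]'

```text
time: 9.1
ee_pos: [0.5008, -0.0636, 0.0794]
orientation: [0.045, 0.999, 0.0, 0.0]
wrist_force: [0.0, -0.6, -1.7]
width: 0.029
grasp_force: 0.5
```

Call:
apply_moves --dp '[[0,0.8,0]]' --turn '[[0,0,0]]' --gripper '[0.34]'

```text
time: 9.18
ee_pos: [0.5009, -0.0627, 0.0795]
orientation: [0.045, 0.999, 0.0, 0.0]
wrist_force: [-0.1, -1.4, -0.5]
width: 0.029
grasp_force: 0.5
```

Call:
apply_moves --dp '[[0,0,0],[0,0,0],[0,0,0]]' --turn '[[0,0,0],[0,0,0],[0,0,0]]' --gripper '[0.34,0.34,0.34]'

```text
time: 9.43
ee_pos: [0.5009, -0.063, 0.0796]
orientation: [0.045, 0.999, 0.0, 0.0]
wrist_force: [0.1, -0.4, 0.7]
width: 0.0288
grasp_force: 0.0
```

```bash
python3 - <<'E'
from h import *
snap('wrist','w4'); a=load('w3');b=load('w4')
c=lambda s:cv2.resize(s['image'][200:350,180:330,::-1],(400,400),interpolation=cv2.INTER_CUBIC)
cv2.imwrite('pics/c6.png',np.hstack([c(a),c(b)]))
E
```

```text
(no output)
```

View pics/c6.png

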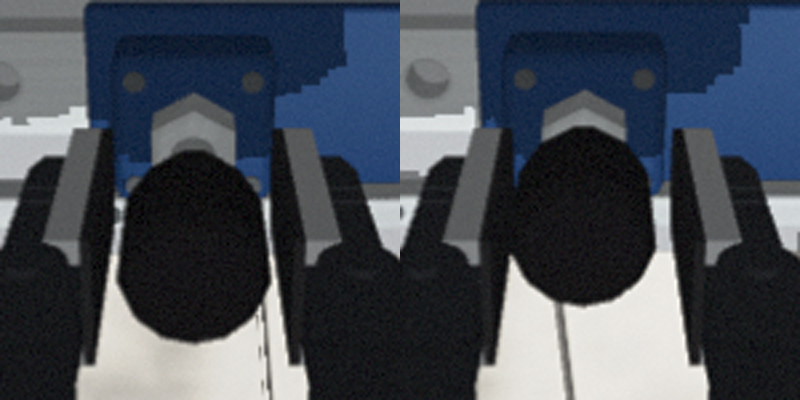

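In the right-hand image the knob has sunk: the plunger shaft is hidden, so the pin has dropped into the hole. I'll open and retreat straight up.

Call:
apply_moves --dp '[[0,-1,0],[0,-1,0],[0,-1,0],[0,-1,-10],[0,-1,-30]]' --turn '[[0,0,0],[0,0,0],[0,0,0],[0,0,0],[0,0,0]]' --gripper '[0.5,0.6,0.6,0.6,0.6]'

```text
time: 9.9
ee_pos: [0.4988, -0.0644, 0.1084]
orientation: [0.045, 0.999, -0.0, -0.003]
wrist_force: [1.0, -0.1, -0.4]
width: 0.0513
grasp_force: 0.0
```

Call:
apply_moves --dp '[[0,0,-30],[0,0,-60],[0,0,-90],[0,0,-110],[0,0,-110]]' --turn '[[0,0,0],[0,0,0],[0,0,0],[0,0,0],[0,0,0]]' --gripper '[0.6,0.6,0.6,0.6,0.6]'

```text
time: 10.32
ee_pos: [0.5032, -0.0649, 0.2248]
orientation: [0.045, 0.999, 0.0, 0.005]
wrist_force: [-0.3, -0.6, 0.7]
width: 0.0512
grasp_force: 0.0
```

```bash
python3 - <<'E'
from h import *
s=snap('wrist','w5'); st=env.read_state(); print(st['ee_pos'])
k=np.array([.500,-.0655])
c=s['image'][:,:,::-1].copy(); t=np.linspace(0,2*np.pi,60)
q=[proj(s,[k[0]+.0125*np.cos(x),k[1]+.0125*np.sin(x),.086]) for x in t]
cv2.polylines(c,[np.int32([((u+.5),(v+.5)) for u,v in q])],True,(0,255,0),1)
cv2.imwrite('pics/c7.png',cv2.resize(c,(800,600)))
E
```

```text
[ 0.50191747 -0.06466427  0.22238199]
```

View pics/c7.png

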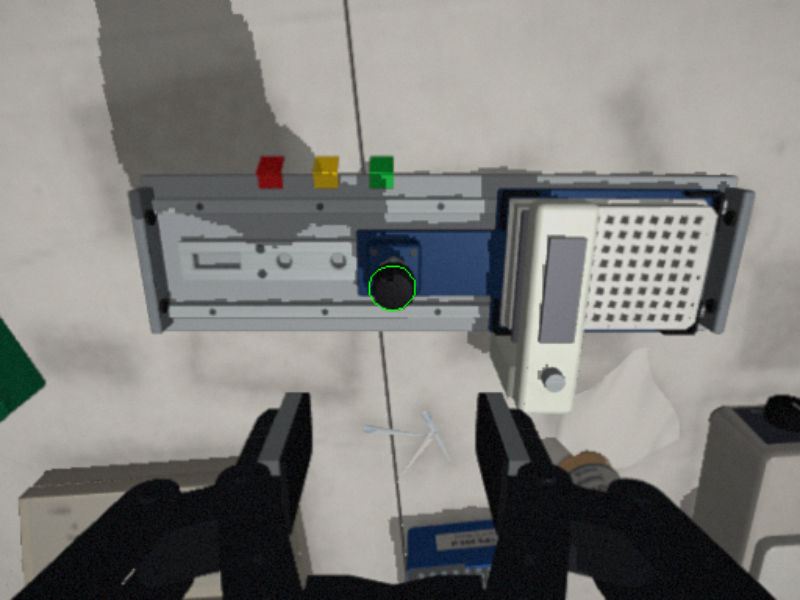

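The knob sits home at the green station at (392,287), with the overlay at the lift-0 height matching it. Two holes are exposed behind it, so it is in the third. The plate lies in its nest and the robot is clear.

```bash
python3 -c "
from h import *; print(ticket.close_job())"
```

```text
the job is handed in; nothing more can be done
None
```

I handed in the job with the carriage at the green station: the camera shows the knob sunk to its lowest position there, so the pin is home in the third hole. The plate is in its nest and the gripper is clear. The hand-in returned no verdict.

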